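Steady the rocking stapling jig

ROBOT

A 6-joint arm with a two-finger parallel gripper is mounted at the origin on the work surface; the furniture and walls round the work are solid. World frame = base frame: x ahead of the robot, y to its left, z up, the work surface at z = 0. Lengths are in mm, angles in rad, forces in N, time in s.
With the tool pointing down it reaches from about 275 to 750 mm from the base axis. Payload 10.2 kg.
Tool frame: the origin (TCP) lies at the very end of the fingers, on their centre line; the grasp point (between the pads) lies 19 mm behind it; z points along the fingers, y is the line along which they close (so a half turn about z gives the same grasp; the last joint's range is limited). The gripper opens to 85 mm and grips with 20 to 120 N. Pads are 22 mm wide; open, the fingers measure 114 mm over their backs; the gripper's body (76 mm by 85 mm) begins 54 mm behind the grasp point. The pads swing forward as they close: fully open they stand 13 mm farther back than shut.
Start: joints at [0.937, 0.313, 1.498, -0, 1.331, -0.223], TCP at [209.668, 481.322, 231.294] pointing down, gripper open.
Joint ranges: [-2.94, 2.94], [-0.97, 2.17], [0.19, 2.56], [-1.23, 4.37], [0.02, 3.11], [-2.88, 2.88]. Speed limits (rad/s): [2.39, 2.39, 3.01, 3.14, 3.14, 3.14].

INTERFACE

Orientations are given as a unit quaternion [w, x, y, z].
In Python, from rig import ctrl, optics gives the robot as it stands. The module is installed in compiled form; this text tells all that it offers.
- The arm moves only by the shell command python3 -m handwheel 'ROWS' [FORCE]. ROWS is JSON, a list that holds one entry, the list of rows, each a list of 5 numbers: the gripper command: -1 is fully open, 1 is shut, values between are in proportion, then the shift along the world's x, y, z in units of 50 mm (1.0 is 50 mm), then the turn about the world's z in units of 8 degrees (1.0 is 8 degrees). In form: [[[gripper, tx, ty, tz, twist], ...]]. A call has 1 to 10 rows; each row shifts and turns the commanded pose from where the row before left it; what a row does not reach is not made up. A row lasts 1/10 s, in which the tool goes at most 50 mm and 8.59 degrees, less where a joint would pass 70% of its speed; a pose out of reach is approached as far as the arm can. A call is refused whole if a number of a shift passes 1 or a number of a turn 1, either way. A call with a gripper value outside its range is refused whole. The fingers move at their own pace and stop on an object; FORCE is the grip in N (left out, the last holds). Time passes only in rows, so rows that do not move let the fingers close. It gives the time, the measured TCP pose, the force, the opening and the grip force at its end, in the units of the state.
- ctrl.sense(): the state, without advancing time (a new reading comes with each control period).
- optics.capture(name): name is "side" or "top"; returns a dict with "img" (400x640x3 uint8, blue, green, red), "K" (3x3 intrinsics, pixels), "R" (3x3) and "t" (3): a world point X has camera coordinates R X + t. Camera axes: x right, y down, z forward; pixel columns grow to the right and rows downward; lengths in mm; the calibration is good to about 2 mm. A picture is of the moment at which its call begins. There is no depth.
- ctrl.finish_job(): hands the job in; it is judged then, once.
The state is a dict: "time_s": time; "joints": joint angles; "dq": joint speeds; "tau": joint torques, N m; "eef_pos": TCP position; "ee_rot": TCP orientation; "force": force on the tool from outside, world axes, zero at the start; "wrist_torque": the same for the moment, N m; "grip_width": opening from 0.0 (shut) to 1.0 (fully open); "grip_force": force on a finger pad.
Only numpy, scipy, OpenCV 4.12 (cv2) and the standard library are available. Lean on these libraries where they do the work, as an engineer would, in place of code of your own. Each camera call takes 0.05 s, during which the arm holds its last target. There are 200 camera calls.

TASK

The steel plate of the stapling jig rocks on one of its four corners. Press down on the corner ears one after another with the fingertips to find the one that sinks and springs back, then press the raised aluminium shim tab just on the robot's side of that ear down until it lies flat, and leave it so. Leave the other three shims raised, do not grip, lift or shift the plate, and leave the eraser, glue stick, staple carton and tin where they are.

Things in the scene. Friction and masses are not known exactly. Their poses are not given: they have to be found in the camera images.
- corner_rear_left (a point): middle of the top of the plate's rear left ear (44 x 44 x 8 mm, top 30 mm above the desk), right over its rubber foot. Three feet are rigid (dip under 1 mm); one, which varies and cannot be told by eye, is sprung: pressed here, that ear starts to sink at 2 to 4 N, reaches the end of its 4 mm travel by 6 to 9 N and springs back
- corner_rear_right (a point): middle of the top of the plate's rear right ear (44 x 44 x 8 mm, top 30 mm above the desk), right over its rubber foot. Three feet are rigid (dip under 1 mm); one, which varies and cannot be told by eye, is sprung: pressed here, that ear starts to sink at 2 to 4 N, reaches the end of its 4 mm travel by 6 to 9 N and springs back
- corner_front_left (a point): middle of the top of the plate's front left (front = robot side) ear (44 x 44 x 8 mm, top 30 mm above the desk), right over its rubber foot. Three feet are rigid (dip under 1 mm); one, which varies and cannot be told by eye, is sprung: pressed here, that ear starts to sink at 2 to 4 N, reaches the end of its 4 mm travel by 6 to 9 N and springs back
- corner_front_right (a point): middle of the top of the plate's front right ear (44 x 44 x 8 mm, top 30 mm above the desk), right over its rubber foot. Three feet are rigid (dip under 1 mm); one, which varies and cannot be told by eye, is sprung: pressed here, that ear starts to sink at 2 to 4 N, reaches the end of its 4 mm travel by 6 to 9 N and springs back
- plate: H-shaped steel plate, 184 (x) x 204 (y) x 8 mm, 1.6 kg with the stapler (46 mm tall) fixed along its middle; loose, on a rubber foot under each of its four ears, over a 6 mm plywood board. Origin: centre of its underside, 22 mm above the desk; x away from the robot along the stapler, y left, z up. Ear centres at x = +-70, y = +-80 mm
- tab_a (a point): press point on the tab of a rocker shim: aluminium leaf, tab 28 mm wide (y), 50 mm long, hinged across the plate's y. It serves the ear just beyond it: this point lies toward the robot (-x of the plate) from the ear centre, 71 mm when raised, 77 mm when flat, same y. Which letter is at which corner varies. The point is 35 to 38 mm above the desk when raised, 22 mm when flat, 41 mm from the pin; tab end 53 mm
- shim_a (a joint): angle of that shim's leaf, rad: 0 to 0.06 at the start (tab raised 20 degrees or so), grows as the tab is pressed down, 0.40 when the tab lies flat on its rest, with a hard stop there. Stiff by friction: about 5 N at the press point; stays where it is left. Under a firm corner there is no gap: that shim jams half-way, at 0.22
- tab_b (a point): press point on the tab of a rocker shim: aluminium leaf, tab 28 mm wide (y), 50 mm long, hinged across the plate's y. It serves the ear just beyond it: this point lies toward the robot (-x of the plate) from the ear centre, 71 mm when raised, 77 mm when flat, same y. Which letter is at which corner varies. The point is 35 to 38 mm above the desk when raised, 22 mm when flat, 41 mm from the pin; tab end 53 mm
- shim_b (a joint): angle of that shim's leaf, rad: 0 to 0.06 at the start (tab raised 20 degrees or so), grows as the tab is pressed down, 0.40 when the tab lies flat on its rest, with a hard stop there. Stiff by friction: about 5 N at the press point; stays where it is left. Under a firm corner there is no gap: that shim jams half-way, at 0.22
- tab_c (a point): press point on the tab of a rocker shim: aluminium leaf, tab 28 mm wide (y), 50 mm long, hinged across the plate's y. It serves the ear just beyond it: this point lies toward the robot (-x of the plate) from the ear centre, 71 mm when raised, 77 mm when flat, same y. Which letter is at which corner varies. The point is 35 to 38 mm above the desk when raised, 22 mm when flat, 41 mm from the pin; tab end 53 mm
- shim_c (a joint): angle of that shim's leaf, rad: 0 to 0.06 at the start (tab raised 20 degrees or so), grows as the tab is pressed down, 0.40 when the tab lies flat on its rest, with a hard stop there. Stiff by friction: about 5 N at the press point; stays where it is left. Under a firm corner there is no gap: that shim jams half-way, at 0.22
- tab_d (a point): press point on the tab of a rocker shim: aluminium leaf, tab 28 mm wide (y), 50 mm long, hinged across the plate's y. It serves the ear just beyond it: this point lies toward the robot (-x of the plate) from the ear centre, 71 mm when raised, 77 mm when flat, same y. Which letter is at which corner varies. The point is 35 to 38 mm above the desk when raised, 22 mm when flat, 41 mm from the pin; tab end 53 mm
- shim_d (a joint): angle of that shim's leaf, rad: 0 to 0.06 at the start (tab raised 20 degrees or so), grows as the tab is pressed down, 0.40 when the tab lies flat on its rest, with a hard stop there. Stiff by friction: about 5 N at the press point; stays where it is left. Under a firm corner there is no gap: that shim jams half-way, at 0.22
- eraser: pink eraser, 19 x 48 x 11 mm, on the board between the two nearer shims; loose, to be left alone. Origin: centre of its underside
- glue: standing glue stick, 27 mm across, 90 mm tall, left of the board; loose, to be left alone. Origin: centre of its underside
- staples: carton of staples, 45 x 110 x 22 mm, lying left of the board; loose, to be left alone. Origin: centre of its underside
- tin: flat mint tin, 48 x 64 x 16 mm, in front of the board; loose, to be left alone. Origin: centre of its underside

How it is judged:
By the outcome, as a careful person would: the job done as asked, in the order asked, and still so for the second after the job is handed in, with the robot touching nothing.
It also fails if it takes over 48 s, if anything falls off the work surface, if the arm or the gripper's body presses on something with over 40 N, if the wrist force passes 120 N, or if a joint passes its speed limit or range.

## Working session

There is one attempt and no reset: what is moved stays moved. The work goes in short steps, Python scripts to look and compute and a shell command to move; the robot and the scene stay as the last step left them, time stands still between calls to the robot, and variables do not carry over. Pictures are saved under pics/ and viewed, at most 10 in all, crops included, and the job is handed in when it is done.

```bash
mkdir -p pics; python3 - <<'E'
from rig import ctrl, optics
import cv2,json,numpy as np,pickle
for n in("top","side"):
    c=optics.capture(n); cv2.imwrite(f"pics/{n}0.png",c["img"]); pickle.dump(c,open(n+".pkl","wb"))
    print(n,c["K"],c["R"],c["t"])
s=ctrl.sense(); print(s)
E
```

```text
top [[487.7497567    0.         319.33808332]
 [  0.         487.7497567  201.61067933]
 [  0.           0.           1.        ]] [[ 2.37735401e-03 -9.99758147e-01 -2.18631149e-02]
 [-9.96309423e-01 -4.92123994e-04 -8.58329311e-02]
 [ 8.58014128e-02  2.19864826e-02 -9.96069632e-01]] [185.72843011 529.84713129 911.78715078]
side [[380.83077212   0.         319.37654313]
 [  0.         380.83077212 203.91434314]
 [  0.           0.           1.        ]] [[-0.99319963 -0.11633332 -0.00458935]
 [-0.03999288  0.37793056 -0.92496976]
 [ 0.10933926 -0.91849608 -0.380013  ]] [537.23686982   1.06042413 994.63479459]
{'time_s': 0.1, 'joints': array([ 9.36589908e-01,  3.13388181e-01,  1.49836050e+00,  8.47619909e-06,
        1.33098966e+00, -2.23421035e-01]), 'dq': array([ 0.000636  , -0.0013169 , -0.00157947, -0.00014366,  0.00109323,
        0.00093214]), 'tau': array([ 2.26147284e-03, -4.12901938e+01, -2.60145664e+01, -2.14323545e-04,
        2.99615953e-03, -1.83813967e-05]), 'eef_pos': array([209.52951867, 481.12822488, 230.7955335 ]), 'ee_rot': array([-2.41926100e-04,  2.03952568e-01,  9.78980603e-01, -5.19263621e-04]), 'force': array([0.80330611, 0.7772751 , 0.59550772]), 'wrist_torque': array([-0.01663055, -0.00723862, -0.02252001]), 'grip_force': 0.0, 'grip_width': 0.9968121717425755}
```

View pics/top0.png

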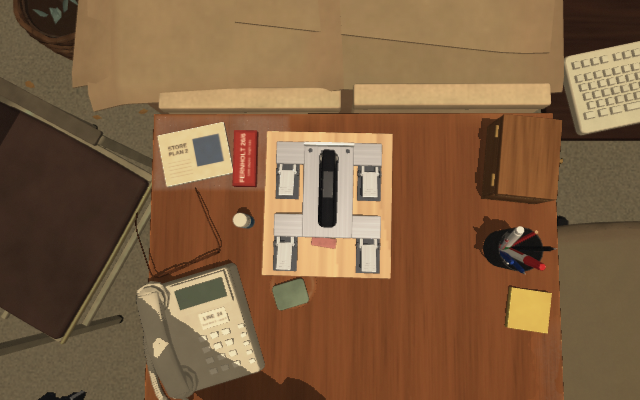

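View pics/side0.png

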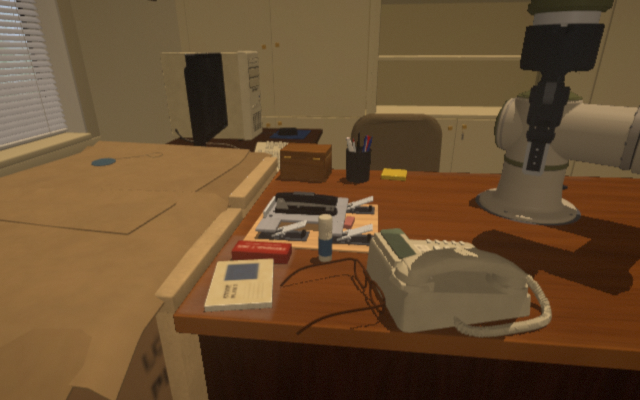

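The top view shows the plate around px (328,190), with its ears near (287,153), (370,153), (287,225), (369,225). The tabs lie just below each ear, the tin at (291,294), the glue stick at (242,219) and the staples at (245,158). Next I'll enlarge this area.

```bash
cat > h.py <<'E'
import numpy as np,pickle,cv2
def ray(c,u,v,z):
    d=c["R"].T@np.linalg.inv(c["K"])@[u,v,1]; o=-c["R"].T@c["t"]
    return o+d*(z-o[2])/d[2]
def proj(c,X):
    p=c["K"]@(c["R"]@np.array(X,float)+c["t"]); return p[:2]/p[2]
E
python3 - <<'E'
from h import *
c=pickle.load(open("top.pkl","rb")); im=c["img"][125:285,255:400]
im=cv2.resize(im,None,fx=3.7,fy=3.7,interpolation=cv2.INTER_CUBIC)
cv2.imwrite("pics/crop.png",im)
E
```

```text
(no output)
```

View pics/crop.png

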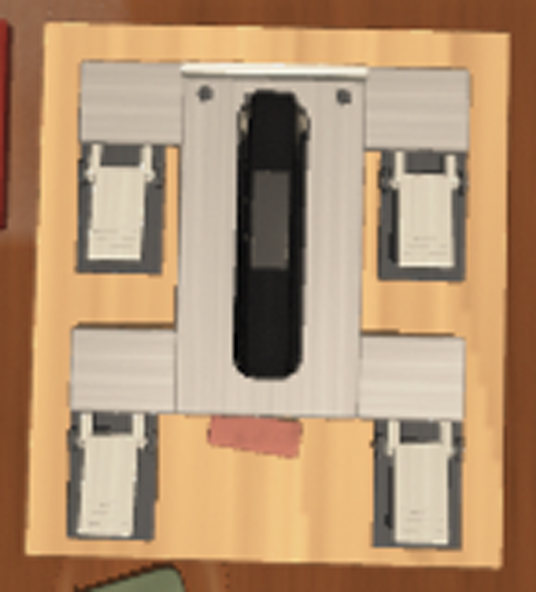

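The crop shows the plate's outer corners at about (81,61), (468,70), (70,411), (463,419). The tabs are below each ear and the eraser sits between the two front tabs.

```bash
python3 - <<'E'
from h import *
c=pickle.load(open("top.pkl","rb")); f=lambda p,z:ray(c,(p[0]+.5)/3.7-.5+255,(p[1]+.5)/3.7-.5+125,z)
P=np.array([f(p,30) for p in[(81,61),(468,70),(70,411),(463,419)]])
print(P.round(1)); 
q=P[:,:2]; print([np.linalg.norm(q[a]-q[b]).round(1) for a,b in((0,1),(2,3),(0,2),(1,3))])
ctr=q.mean(0); ex=(q[0]+q[1]-q[2]-q[3]); ey=(q[0]+q[2]-q[1]-q[3]); ax=np.arctan2(ex[1],ex[0]); ay=np.arctan2(-ey[0],ey[1]); print(ctr,ax,ay)
a=(ax*184+ay*204)/388; R=np.array([[np.cos(a),-np.sin(a)],[np.sin(a),np.cos(a)]])
for n,x,y in(("RL",70,80),("RR",70,-80),("FL",-70,80),("FR",-70,-80)):
    print(n,(ctr+R@[x,y]).round(1),"tab up",(ctr+R@[x-71,y]).round(1),"flat",(ctr+R@[x-77,y]).round(1))
for n,p in(("RL",(115,245)),("RR",(427,250)),("FL",(106,520)),("FR",(422,528))): print("tab seen",n,f(p,37).round(1))
print("stapler y,x", f((268,95),68).round(1),f((266,375),68).round(1))
print("deg",np.degrees(a))
# glue, staples
for p in((242,213),):print("glue",ray(c,*p,90))
from rig import ctrl; from scipy.spatial.transform import Rotation as Ro
w=ctrl.sense()["ee_rot"]; print(Ro.from_quat(w,scalar_first=True).as_matrix().round(3))
E
```

```text
[[646.5 269.5  30. ]
 [641.3  67.7  30. ]
 [464.  273.3  30. ]
 [460.3  71.8  30. ]]
[np.float64(201.8), np.float64(201.5), np.float64(182.6), np.float64(181.0)]
[553.02518375 170.59160756] -0.021833016396471002 -0.022017364936419353
RL [624.8 249. ] tab up [553.8 250.6] flat [547.8 250.7]
RR [621.3  89.1] tab up [550.3  90.6] flat [544.3  90.8]
FL [484.8 252.1] tab up [413.8 253.7] flat [407.8 253.8]
FR [481.3  92.1] tab up [410.3  93.7] flat [404.3  93.8]
tab seen RL [549.  250.2  37. ]
tab seen RR [546.5  90.2  37. ]
tab seen FL [408.7 253.6  37. ]
tab seen FR [405.3  93.7  37. ]
stapler y,x [621.  171.5  68. ] [481.3 172.3  68. ]
deg -1.2564931168383364
glue [503.44874943 323.37194153  90.        ]
[[-0.917  0.399 -0.001]
 [ 0.399  0.917 -0.001]
 [ 0.    -0.001 -1.   ]]
```

Measurements agree with the stated sizes and the ear and tab pitches. I'll close the fingers, align the tool with the plate and go above the front-left ear (485,252).

```bash
python3 -m handwheel '[[[1,0.69,-0.57,0,0.35],[1,0.69,-0.57,0,0.35],[1,0.69,-0.57,0,0.35],[1,0.69,-0.57,0,0.35],[1,0.69,-0.57,0,0.35],[1,0.69,-0.57,0,0.35],[1,0.69,-0.57,0,0.35],[1,0.69,-0.57,0,0.35],[1,0,0,0,0],[1,0,0,0,0]]]' 20
```

```text
time_s: 1.1
eef_pos: [485.8, 252.8, 230.7]
ee_rot: [-0.001, 0.011, 1.0, -0.0]
force: [-0.1, 0.7, -0.1]
grip_width: 0.004
grip_force: 0.0
```

```bash
python3 -m handwheel '[[[1,0,0,-0.9,0],[1,0,0,-0.9,0],[1,0,0,-0.9,0],[1,0,0,-0.6,0],[1,0,0,-0.3,0],[1,0,0,-0.16,0],[1,0,0,0,0],[1,0,0,0,0]]]'
python3 - <<'E'
from rig import optics
import cv2
c=optics.capture("top"); cv2.imwrite("pics/t1.png",cv2.resize(c["img"][110:300,200:440],None,fx=3,fy=3))
E
```

```text
time_s: 1.9
eef_pos: [485.8, 253.9, 44.3]
ee_rot: [0.001, 0.01, 1.0, 0.0]
force: [0.8, 0.1, 0.5]
grip_width: -0.003
grip_force: 0.0
```

View pics/t1.png

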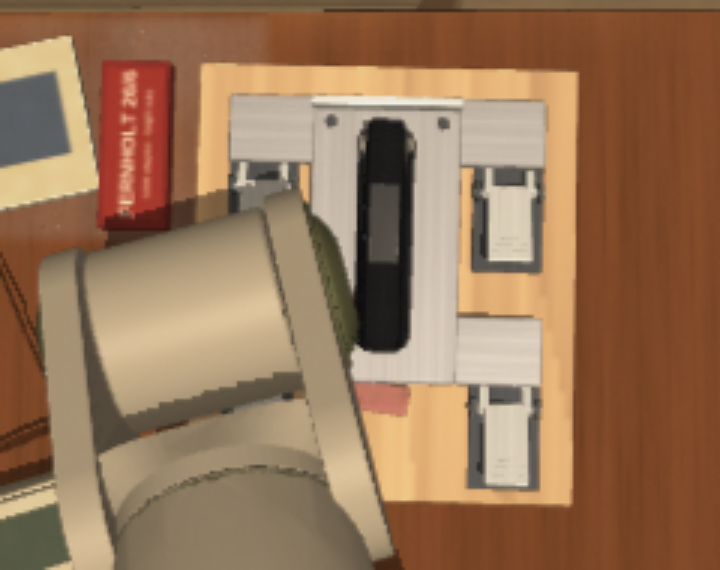

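The arm hides the ear from above, but the rest of the plate looks undisturbed. I'll press in small steps.

```bash
python3 -m handwheel '[[[1,0,0,-0.12,0],[1,0,0,-0.12,0],[1,0,0,0,0],[1,0,0,0,0]]]'
python3 -m handwheel '[[[1,0,0,-0.04,0],[1,0,0,0,0]]]' | sed -n '2p;4p'
python3 -m handwheel '[[[1,0,0,-0.04,0],[1,0,0,0,0]]]'| sed -n '2p;4p'
```

```text
time_s: 2.35
eef_pos: [485.6, 253.3, 31.2]
ee_rot: [-0.0, 0.01, 1.0, -0.0]
force: [0.1, -0.1, 0.6]
grip_width: 0.001
grip_force: 0.0
eef_pos: [485.9, 253.4, 30.0]
force: [-2.3, -1.0, 7.1]
eef_pos: [486.0, 253.4, 29.9]
force: [-9.5, -3.7, 27.4]
```

FL is firm: 27 N with no sink. Next is rear left.

```bash
python3 -m handwheel '[[[1,0,0,0.4,0],[1,0,0,0.5,0],[1,0.7,-0.02,0,0],[1,0.7,-0.02,0,0],[1,0.7,-0.02,0,0],[1,0.7,-0.02,0,0],[1,0,0,0,0],[1,0,0,-0.5,0],[1,0,0,-0.3,0],[1,0,0,0,0]]]'
python3 -m handwheel '[[[1,0,0,0,0],[1,0,0,0,0]]]' | sed -n '2p;4p'
```

```text
time_s: 3.75
eef_pos: [624.8, 249.4, 31.3]
ee_rot: [-0.001, 0.01, 1.0, -0.0]
force: [-0.6, -0.1, -0.4]
grip_width: -0.004
grip_force: 0.0
eef_pos: [625.4, 249.4, 32.3]
force: [0.7, 0.3, -0.5]
```

```bash
for i in 1; do python3 -m handwheel '[[[1,0,0,-0.04,0],[1,0,0,0,0]]]' | sed -n '2p;4p'
python3 -m handwheel '[[[1,0,0,-0.03,0],[1,0,0,0,0]]]' | sed -n '2p;4p'
python3 -m handwheel '[[[1,0,0,-0.03,0],[1,0,0,0,0]]]' | sed -n '2p;4p'; done
```

```text
eef_pos: [625.6, 249.3, 30.2]
force: [-0.3, -0.5, -0.2]
eef_pos: [625.7, 249.4, 30.1]
force: [-4.5, -1.7, 9.1]
eef_pos: [625.7, 249.4, 30.0]
force: [-9.7, -2.7, 18.5]
```

RL is firm too: 18 N at z = 30.0. Next is rear right, going over the stapler.

```bash
python3 -m handwheel '[[[1,0,0,0.6,0],[1,0,0,0.9,0],[1,-0.02,-0.8,0.1,0],[1,-0.02,-0.8,0,0],[1,-0.02,-0.8,0,0],[1,-0.02,-0.8,0,0],[1,0,0,-0.2,0],[1,0,0,-0.8,0],[1,0,0,-0.5,0],[1,0,0,0,0]]]'
python3 -m handwheel '[[[1,0,0,0,0],[1,0,0,0,0]]]' | sed -n '2p;4p'
```

```text
time_s: 5.55
eef_pos: [620.0, 89.7, 29.4]
ee_rot: [-0.003, 0.01, 1.0, 0.0]
force: [-3.7, -0.1, 3.7]
grip_width: 0.003
grip_force: 1.6
eef_pos: [622.4, 89.6, 33.8]
force: [-0.0, -0.0, -0.0]
```

```bash
python3 -m handwheel '[[[1,0,0,-0.04,0],[1,0,0,0,0]]]' | sed -n '2p;4p'
python3 -m handwheel '[[[1,0,0,-0.03,0],[1,0,0,0,0]]]' | sed -n '2p;4p'
python3 -m handwheel '[[[1,0,0,-0.03,0],[1,0,0,0,0]]]' | sed -n '2p;4p'
```

```text
eef_pos: [621.8, 89.4, 30.8]
force: [0.2, 0.2, -0.9]
eef_pos: [622.0, 89.4, 29.3]
force: [-0.4, 0.5, 4.7]
eef_pos: [622.0, 89.3, 27.7]
force: [-0.5, 1.1, 7.0]
```

Rear right sinks: 4.7 N at 29.3 mm, 7.0 N at 27.7 mm. I'll press to the end of travel and then ease off to check it springs back.

```bash
python3 -m handwheel '[[[1,0,0,-0.04,0],[1,0,0,0,0]]]' | sed -n '2p;4p'
python3 -m handwheel '[[[1,0,0,-0.03,0],[1,0,0,0,0]]]' | sed -n '2p;4p'
python3 -m handwheel '[[[1,0,0,0.07,0],[1,0,0,0,0]]]' | sed -n '2p;4p'
python3 -m handwheel '[[[1,0,0,0.03,0],[1,0,0,0,0]]]' | sed -n '2p;4p'
```

```text
eef_pos: [622.1, 89.3, 26.3]
force: [-2.6, 0.1, 8.0]
eef_pos: [622.2, 89.3, 26.0]
force: [-6.3, -1.5, 19.1]
eef_pos: [622.0, 89.3, 28.2]
force: [-0.2, -0.1, 4.7]
eef_pos: [622.0, 89.3, 29.2]
force: [1.2, -0.2, 3.3]
```

It springs back, so rear right is the sprung corner. I'll move to its tab at (547, 90.7).

```bash
python3 -m handwheel '[[[1,0,0,0.3,0],[1,0,0,0.5,0],[1,-0.5,0.01,0,0],[1,-0.5,0.01,0,0],[1,-0.5,0.01,0,0],[1,0,0,0,0],[1,0,0,-0.4,0],[1,0,0,0,0],[1,0,0,0,0]]]'
python3 -m handwheel '[[[1,0,0,-0.1,0],[1,0,0,-0.06,0],[1,0,0,0,0]]]' | sed -n '2p;4p'
python3 -m handwheel '[[[1,0,0,-0.04,0],[1,0,0,-0.04,0],[1,0,0,0,0]]]' | sed -n '2p;4p'
```

```text
time_s: 8.05
eef_pos: [547.0, 90.7, 49.1]
ee_rot: [-0.0, 0.01, 1.0, -0.0]
force: [0.8, -0.4, 0.0]
grip_width: 0.0
grip_force: 0.0
eef_pos: [546.8, 90.8, 40.7]
force: [-0.4, -0.1, -0.5]
eef_pos: [546.6, 90.9, 37.0]
force: [0.0, 0.3, 3.2]
```

```bash
python3 -m handwheel '[[[1,0,0,-0.04,0],[1,0,0,-0.04,0],[1,0,0,0,0]]]' | sed -n '2p;4p'
python3 -m handwheel '[[[1,0,0,-0.04,0],[1,0,0,-0.04,0],[1,0,0,0,0]]]' | sed -n '2p;4p'
python3 -m handwheel '[[[1,0,0,-0.04,0],[1,0,0,-0.04,0],[1,0,0,0,0]]]' | sed -n '2p;4p'
```

```text
eef_pos: [546.5, 90.9, 32.8]
force: [-1.2, -1.3, 3.1]
eef_pos: [546.5, 90.8, 28.7]
force: [-1.3, 0.7, 2.7]
eef_pos: [546.5, 90.9, 24.6]
force: [-0.7, 0.9, 1.8]
```

```bash
python3 -m handwheel '[[[1,0,0,-0.04,0],[1,0,0,0,0]]]' | sed -n '2p;4p'
python3 -m handwheel '[[[1,0,0,-0.03,0],[1,0,0,0,0]]]' | sed -n '2p;4p'
python3 -m handwheel '[[[1,0,0,-0.02,0],[1,0,0,0,0]]]' | sed -n '2p;4p'
```

```text
eef_pos: [546.6, 90.8, 22.6]
force: [-1.0, 1.2, 1.5]
eef_pos: [546.6, 90.9, 21.5]
force: [-3.7, -0.3, 5.9]
eef_pos: [546.6, 90.8, 21.2]
force: [-8.5, -0.6, 15.3]
```

Hard stop at about 21.3 mm, so the tab is flat (a jam would have stopped it near 29). I'll lift clear and look.

```bash
python3 -m handwheel '[[[1,0,0,0.1,0],[1,0,0,0.5,0],[1,0,0,0.9,0],[1,0,0,0.9,0],[1,0,0,0.9,0],[1,-0.8,0,0.3,0],[1,-0.8,0,0,0],[1,-0.8,0,0,0],[1,-0.8,0,0,0],[1,-0.8,-0.4,0,0]]]'
python3 -m handwheel '[[[1,0,-0.8,0,0],[1,0,-0.8,0,0],[1,0,-0.8,0,0],[1,0,0,0,0],[1,0,0,0,0]]]' | sed -n '2p;4p'
python3 - <<'E'
from rig import optics
import cv2,numpy as np
a=optics.capture("top")["img"][110:300,200:440]; b=optics.capture("side")["img"][175:270,220:400]
a=cv2.resize(a,(576,456));b=cv2.resize(b,None,fx=4,fy=4,interpolation=cv2.INTER_CUBIC)
cv2.imwrite("pics/t2.png",a);cv2.imwrite("pics/s2.png",b)
E
```

```text
time_s: 11.15
eef_pos: [345.3, 71.5, 200.2]
ee_rot: [0.001, 0.009, 1.0, 0.0]
force: [-0.2, -1.2, 1.0]
grip_width: -0.0
grip_force: 0.0
eef_pos: [346.8, -49.6, 200.3]
force: [-0.3, 0.2, -1.2]
```

View pics/t2.png

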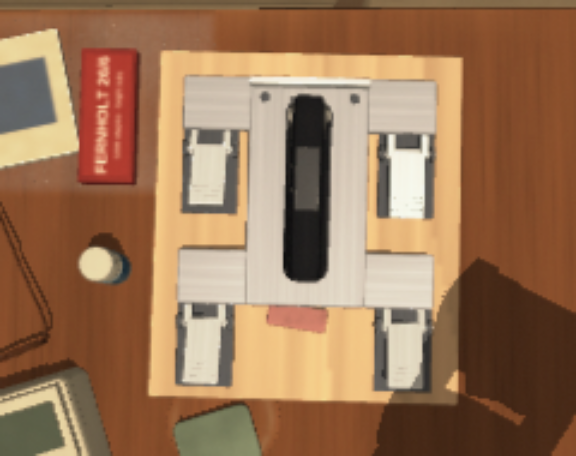

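View pics/s2.png

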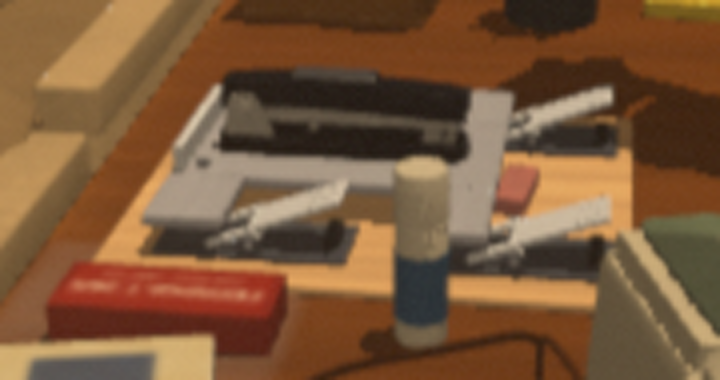

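The top view shows the rear right tab (407,185) now flat and reaching the edge of its rest, and the plate and loose items where they were. In the side view the other three tabs are still raised. Handing in.

```bash
python3 -c "
from rig import ctrl
print(ctrl.finish_job())"
```

```text
the job is handed in; nothing more can be done
None
```

The job is handed in: the rear right corner was the one that sank and sprang back (front right was not pressed, since only one foot is sprung), its shim tab is pressed flat, the other three tabs are still raised, and the plate and loose items look unmoved.

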